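Turn the eye-test card face up

TASK

The near-vision test card lies face down on the instrument table, too flat to pick up. Without gripping or lifting it, push it with the fingertips against the sloping front of the low control box until it tips up and leans there, then push its upper edge back over from behind so that it flips and lies flat on the table in front of the box, printed side up. Leave the bottle, the beaker and the eye paddle where they are.

Things in the scene. Friction and masses are not known exactly. Their poses are not given: they have to be found in the camera images.
- card: rigid flat matt plastic test card (friction about 0.8), 100 (its x) x 130 (its y) x 7 mm thick, about 0.1 kg, loose. Grey back; the other face is white with rows of black broken rings. Origin: centre of the printed face; z axis points from the printed face to the grey back: up at the start (face down), down when face up (origin then 7 mm above the table). At the start its x axis is within 0.3 rad of the box's x axis
- card_edge_a (a point): middle of the card's 130 mm edge at its -x side (mid-thickness, 50 mm from the centre): the edge away from the box at the start
- card_edge_b (a point): middle of the card's other 130 mm edge, at +x: the edge that faces the box at the start
- control_box: low cream metal control box, fixed, 260 mm wide (its y), 50 mm high, with a flat bare top. Its front slopes up from the table at 57 degrees. Origin: middle of the foot of the slope, at table height; x is level and points into the box (the way to push), z up. Slick paint (friction about 0.15): the card's leading edge slides up the slope when the edge behind is pushed level and low
- box_brow (a point): middle of the upper edge of the box's slope, 32 mm behind its foot and 50 mm up; the flat top goes on 100 mm further. With its lower edge pushed to the foot the card lies flush on the slope, stays there when let go, and stands about 40 mm past this edge, its top edge about 85 mm above the table and 55 mm behind the foot: a finger fits behind it. Pushed past upright, it falls over away from the box
- drops: small closed dropper bottle, 32 mm diameter, 65 mm high, standing; leave alone. Origin: centre of its underside
- beaker: white ceramic cup, 66 mm diameter, 85 mm high, standing; leave alone. Origin: centre of its underside
- occluder: flat black eye paddle lying on the table: handle 100 x 18 mm along its x, round blade of 60 mm diameter centred at x = 70 mm, 6 mm thick; leave alone. Origin: centre of the handle's underside
There are look-alikes about, which are no part of the job. What is meant by the card is not blue or pink, and is the larger of those in its own colour.

How it is judged:
On the way:
1. The card, one long edge on the table, is tipped up and leans against the control box (angle between card's own z axis and vertical between 0.6 and 1.5 rad and height (world z) of card_edge_a below 0.015 m and contact force between card and control_box above 0.05 N), for 0.2 s.
At the end, for the whole second after the job is handed in: The card lies flat (within about 3.5 degrees) on the table, printed side up, at rest, its centre 30 to 300 mm in front of the foot of the control box's slope and within 150 mm of its middle sideways (angle between card's own z axis and vertical above 3.08 rad and height (world z) of card below 0.011 m and x of card in the frame of control_box between -0.3 and -0.03 m and y of card in the frame of control_box between -0.15 and 0.15 m and linear speed of card below 0.01 m/s); the robot touches nothing.
It fails at once if the card is lifted or carried: both its long edges are more than 25 mm above the table (height (world z) of each of card_edge_a, card_edge_b above 0.025 m).
It fails at once if the bottle is moved by more than 30 mm or tipped (distance of drops from where it was at the start of the episode above 0.03 m or angle between drops's own z axis and vertical above 0.5 rad).
It fails at once if the beaker is moved by more than 30 mm or tipped (distance of beaker from where it was at the start of the episode above 0.03 m or angle between beaker's own z axis and vertical above 0.5 rad).
It fails at once if the eye paddle is moved by more than 30 mm (distance of occluder from where it was at the start of the episode above 0.03 m).
It also fails if it takes over 64 s, if anything falls off the work surface, if the arm or the gripper's body presses on something with over 40 N, if the wrist force passes 120 N, or if a joint passes its speed limit or range.

ROBOT

A 6-joint arm with a two-finger parallel gripper is mounted at the origin on the work surface. World frame = base frame: x ahead of the robot, y to its left, z up, the work surface at z = 0. Lengths are in m, angles in rad, forces in N, time in s.
With the tool pointing down it reaches from about 0.35 to 0.975 m from the base axis. Payload 17.4 kg.
Tool frame: the origin (TCP) lies on the centre line of the jaws, within the pads' length; the fingertips stand 11 mm ahead of it and the grasp point (between the pads) lies 8 mm behind it; z points along the fingers, y is the line along which they close (so a half turn about z gives the same grasp; the last joint's range is limited). The gripper opens to 85 mm and grips with 20 to 120 N. Pads are 22 mm wide; open, the fingers measure 114 mm over their backs; the gripper's body (76 mm by 85 mm) begins 54 mm behind the grasp point. The pads swing forward as they close: fully open they stand 13 mm farther back than shut.
Start: joints at [-1.151, 0.116, 1.442, -0, 1.584, -0.038], TCP at [0.298, -0.606, 0.242] pointing down, gripper open.
Joint ranges: [-2.83, 2.83], [-0.83, 2.19], [0.07, 2.5], [-1.14, 4.28], [0.01, 3], [-2.97, 2.97]. Speed limits (rad/s): [1.89, 1.89, 2.22, 3.14, 3.14, 3.14].

INTERFACE

Orientations are given as a rotation vector (axis times angle).
In Python, from workcell import * gives the robot as it stands.
- The arm moves only by the tool carry_out, never from a script. Its argument "steps" is text: rows parted by semicolons, each of 4 numbers parted by spaces: the shift along the tool's x, y, z in m, then the turn about the tool's z in rad. A call has 1 to 20 rows; each row is the pose to reach, as a shift and turn from the pose commanded when the call began, along the tool's axes at that moment; what a row does not reach only later rows make up. A row lasts 1/12 s, in which the tool goes at most 41.7 mm and 7.16 degrees, less where a joint would pass 70% of its speed; a pose out of reach is approached as far as the arm can. A call with a gripper value outside its range is refused whole. "jaw" is the opening, from 0 (shut) to 1 (fully open), set as the call begins (left out, the last holds). The fingers move at their own pace and stop on an object; the grip force is fixed at half the most. Time passes only in rows, so rows that repeat a pose let the fingers close. It gives the time, the measured TCP pose, the force, the opening and the grip force at its end, in the units of the state.
- state(): the state, without advancing time (a new reading comes with each control period).
- camera(name): name is "side" or "top" or "wrist"; returns a dict with "pixels" (420x560x3 uint8, red, green, blue), "z_map" (420x560 float32, m along the optical axis (not along the pixel's ray), 0 where there is no reading), "fx", "fy", "cx", "cy" (pixels), "cam_to_world" (4x4, takes a point from camera to world coordinates); the wrist camera has in their place "tool_from_camera" (4x4, takes a point from camera to tool coordinates, whose origin is the TCP and whose axes are the flange's). Camera axes: x right, y down, z forward; pixel columns grow to the right and rows downward; lengths in m; the calibration is good to about 2 mm. The wrist camera is an equidistant fisheye: a pixel r from the principal point sees the ray r / f radians off the axis. A picture is of the moment at which its call begins: read the wrist's pose just before it.
- finish_job(): hands the job in; it is judged then, once.
The state is a dict: "clock": time; "joint_positions": joint angles; "joint_vel": joint speeds; "tau": joint torques, N m; "position": TCP position; "orientation": TCP orientation; "ft_force": force on the tool from outside, world axes, zero at the start; "ft_torque": the same for the moment, N m; "gripper_width": opening from 0.0 (shut) to 1.0 (fully open); "grasp_force": force on a finger pad.
Only numpy, scipy, OpenCV 4.12 (cv2) and the standard library are available. Lean on these libraries where they do the work, as an engineer would, in place of code of your own. Each camera call takes 0.05 s, during which the arm holds its last target. There are 200 camera calls.

## Working session

There is one attempt and no reset: what is moved stays moved. The work goes in short steps, Python scripts to look and compute and a tool call to move; the robot and the scene stay as the last step left them, time stands still between calls to the robot, and variables do not carry over. Pictures are saved under pics/ and viewed, at most 10 in all, crops included, and the job is handed in when it is done.

Besides the shell and the picture viewer there is one more tool, called after "Request:" by a JSON object that holds its "name" and its "arguments". carry_out: Moves the arm, as the interface text tells. Its arguments: {"type":"object","properties":{"steps":{"type":"string"},"jaw":{"type":"number"}},"required":["steps"]}

```bash
mkdir -p pics; ls; python3 - <<'E'
from workcell import *
import cv2, numpy as np
s=state(); print({k:np.round(s[k],3) for k in s})
a=camera("top"); b=camera("side")
for n,c in (("top",a),("side",b)):
    cv2.imwrite(f"pics/{n}0.png",c["pixels"][:,:,::-1]); print(n,c["fx"],c["fy"],c["cx"],c["cy"]); print(np.round(c["cam_to_world"],3))
    np.savez(f"pics/{n}0.npz",**c)
E
```

```text
pics
{'clock': np.float64(0.0), 'joint_positions': array([-1.151,  0.116,  1.442,  0.   ,  1.584, -0.038]), 'joint_vel': array([ 0.   ,  0.   ,  0.001,  0.   , -0.004,  0.001]), 'tau': array([-2.0000e-03, -7.3201e+01, -6.3249e+01, -0.0000e+00,  7.0000e-03,
        0.0000e+00]), 'position': array([ 0.298, -0.605,  0.242]), 'orientation': array([-3.059, -0.713,  0.   ]), 'ft_force': array([ 0.826,  1.006, -0.461]), 'ft_torque': array([0.019, 0.036, 0.02 ]), 'grasp_force': np.float64(0.0), 'gripper_width': np.float64(1.001)}
top 511.3585699647494 511.3585699647494 285.1097053073256 210.7925496816021
[[ 0.024 -0.981  0.192  0.391]
 [-1.    -0.027 -0.013  0.082]
 [ 0.018 -0.192 -0.981  0.868]
 [ 0.     0.     0.     1.   ]]
side 519.8153140927286 519.8153140927286 273.50176935153513 208.2847047323566
[[-0.714 -0.327  0.619 -0.002]
 [-0.7    0.329 -0.634  0.647]
 [ 0.004 -0.886 -0.464  0.494]
 [ 0.     0.     0.     1.   ]]
```

View pics/top0.png

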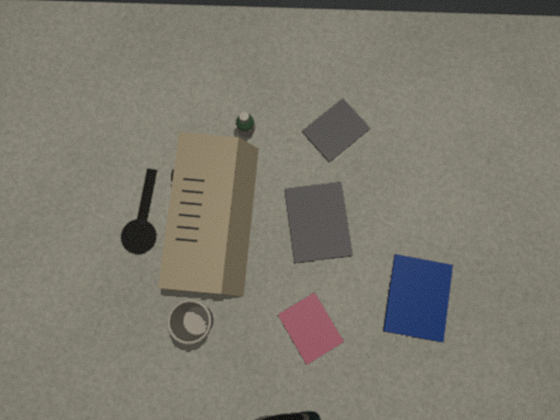

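View pics/side0.png

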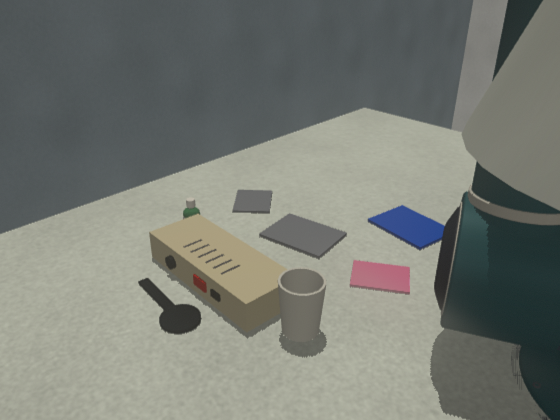

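The top view shows the large grey card at about (319,222), right of the box. The slope foot runs from (258,150) to (243,297). The bottle is at (245,122), the beaker at (190,322) and the paddle at (140,235). The smaller grey card at (336,130), the pink one and the blue one are decoys.

```bash
cat > h.py <<'E'
import numpy as np, cv2
def pts(c):
    v,u=np.mgrid[0:420,0:560]; z=c["z_map"]
    P=np.stack([(u-c["cx"])/c["fx"]*z,(v-c["cy"])/c["fy"]*z,z],-1)
    M=c["cam_to_world"]; return P@M[:3,:3].T+M[:3,3]
def ray(c,u,v,h):
    M=c["cam_to_world"]; d=M[:3,:3]@np.array([(u-c["cx"])/c["fx"],(v-c["cy"])/c["fy"],1]); o=M[:3,3]
    return o+d*(h-o[2])/d[2]
E
python3 - <<'E'
from h import *
c=np.load("pics/top0.npz"); P=pts(c)
rgb=c["pixels"].astype(int)
print(rgb[222,319],rgb[222,450],rgb[222,240],rgb[222,205], 'heights',P[222,319],P[222,400],P[222,205])
hsv=cv2.cvtColor(c["pixels"],cv2.COLOR_RGB2HSV)
# card
m=(np.abs(rgb-rgb[222,319]).max(2)<14).astype(np.uint8)
n,l,st,ce=cv2.connectedComponentsWithStats(m)
m=(l==l[222,319]).astype(np.uint8); print('area',m.sum())
m=cv2.morphologyEx(m,cv2.MORPH_OPEN,np.ones((5,5)))
q=cv2.boxPoints(cv2.minAreaRect(cv2.findContours(m,0,1)[0][0])); Q=np.array([ray(c,*p,.007) for p in q]); print(q,Q,Q.mean(0),np.linalg.norm(np.roll(Q,1,0)-Q,axis=1))
# box
t=(np.abs(P[...,2]-.05)<.006); t[:,300:]=0; t[:,:150]=0
n,l,st,ce=cv2.connectedComponentsWithStats(t.astype(np.uint8)); i=1+st[1:,4].argmax(); 
r=cv2.minAreaRect(P[l==i][:,:2].astype(np.float32)); print('boxtop',r,cv2.boxPoints(r))
m=((hsv[...,0]>14)&(hsv[...,0]<28)&(hsv[...,1]>70)); m[:,300:]=0
n,l,st,ce=cv2.connectedComponentsWithStats(m.astype(np.uint8)); i=1+st[1:,4].argmax(); print('box',st[i])
for v in range(160,295,20):
    u=np.where(l[v]==i)[0].max(); print(v,u,ray(c,u,v,0)[:2])
# bottle, beaker, paddle by height
for n,(u0,u1,v0,v1),h in (("bottle",(230,262,105,132),.02),("beaker",(160,220,290,350),.03),("paddle",(115,162,165,258),.003)):
    p=P[v0:v1,u0:u1].reshape(-1,3); p=p[p[:,2]>h]; print(n,p.min(0),p.max(0))
E
```

```text
[90 86 87] [142 140 125] [111 103  82] [146 132 109] heights [0.54161228 0.01203654 0.00616885] [ 0.54672004 -0.1290129  -0.00130693] [0.52932494 0.20064519 0.04771167]
area 4314
[[283.72668 188.5775 ]
 [341.77478 180.73317]
 [351.8465  255.26402]
 [293.7984  263.10834]] [[ 0.59850739  0.07387254  0.007     ]
 [ 0.61537774 -0.02673321  0.007     ]
 [ 0.48588673 -0.04414605  0.007     ]
 [ 0.47012164  0.05376753  0.007     ]] [0.54247337 0.0141902  0.007     ] [0.12995042 0.10201042 0.13065653 0.09917464]
boxtop ((0.5488753318786621, 0.20775039494037628), (0.10624561458826065, 0.26050761342048645), 86.42317199707031) [[0.41556108 0.16285719]
 [0.6755613  0.14660494]
 [0.6821896  0.2526436 ]
 [0.42218935 0.26889586]]
box [232 195  19  34 135]Traceback (most recent call last):
  File "<stdin>", line 19, in <module>
    return umr_maximum(a, axis, None, out, keepdims, initial, where)
ValueError: zero-size array to reduction operation maximum which has no identity
```

```bash
cat >> h.py <<'E'
from scipy.spatial.transform import Rotation as R
BX=np.array([.0624,.998,0])
FOOT=np.array([.544,.126,0])
def go(pos,yaw_y=-.0624):
    """shift & turn in tool axes to world pos, tool y axis at world angle yaw_y"""
    from workcell import state
    s=state(); r=R.from_rotvec(s["orientation"]).as_matrix()
    d=r.T@(np.array(pos)-s["position"]); y=r.T@np.array([np.cos(yaw_y),np.sin(yaw_y),0])
    print("t",s["clock"],"pos",np.round(s["position"],4),"F",np.round(s["ft_force"],1),"shift",np.round(d,4),"turn",round(float(np.arctan2(-y[0],y[1])),4))
E
python3 - <<'E'
from h import *
c=np.load("pics/top0.npz"); P=pts(c)
for p in ((258,150),(243,297)): print('foot',ray(c,*p,0))
S=(P[...,2]>.012)&(P[...,2]<.042); S[:,:215]=0;S[:,270:]=0;S[:150]=0;S[295:]=0
p=P[S]; rel=p-FOOT; print('slope: x-foot - z/tan57:',np.percentile(rel@BX-p[:,2]/np.tan(np.radians(57)),[10,50,90]))
for n,(u0,u1,v0,v1),h in (("bottle",(230,262,105,132),.02),("beaker",(160,220,290,350),.03),("paddle",(115,162,165,258),.003)):
    p=P[v0:v1,u0:u1].reshape(-1,3); p=p[p[:,2]>h]; print(n,p.min(0),p.max(0))
go([.538,-.09,.12])
E
```

```text
foot [0.66904459 0.12104018 0.        ]
foot [0.41198082 0.13733477 0.        ]
slope: x-foot - z/tan57: [0.00091067 0.00229127 0.00371006]
bottle [0.390623   0.08163551 0.02064173] [0.71990968 0.1591698  0.86808784]
beaker [0.34059558 0.08163551 0.03001899] [0.42077928 0.24292491 0.86808784]
paddle [0.390623   0.08163551 0.00303222] [0.63275798 0.36398418 0.86808784]
t 0.1 pos [ 0.2983 -0.6053  0.2417] F [ 0.2 -0.1  0.6] shift [ 0.4428 -0.3562  0.122 ] turn -1.0505
```

Request:
{"name": "carry_out", "arguments": {"steps": "0.443 -0.356 0.05 -1.0505;0.443 -0.356 0.05 -1.0505;0.443 -0.356 0.05 -1.0505;0.443 -0.356 0.05 -1.0505;0.443 -0.356 0.05 -1.0505;0.443 -0.356 0.05 -1.0505;0.443 -0.356 0.05 -1.0505;0.443 -0.356 0.05 -1.0505;0.443 -0.356 0.05 -1.0505;0.443 -0.356 0.05 -1.0505;0.443 -0.356 0.05 -1.0505;0.443 -0.356 0.05 -1.0505;0.443 -0.356 0.05 -1.0505;0.443 -0.356 0.05 -1.0505;0.443 -0.356 0.122 -1.0505;0.443 -0.356 0.122 -1.0505;0.443 -0.356 0.122 -1.0505;0.443 -0.356 0.122 -1.0505;0.443 -0.356 0.122 -1.0505"}}

```text
clock: 1.68
position: [0.5389, -0.0908, 0.1222]
orientation: [2.289, 2.15, 0.001]
ft_force: [-0.1, -0.9, 1.6]
gripper_width: 1.003
grasp_force: 0.0
```

```bash
python3 - <<'E'
from h import *
from workcell import *
go([.538,-.09,.03])
c=camera("side"); cv2.imwrite("pics/s1.png",c["pixels"][:,:,::-1]); 
E
```

```text
t 1.6833 pos [ 0.5389 -0.0908  0.1222] F [-0.1 -0.9  1.6] shift [ 0.0007 -0.0011  0.0922] turn -0.0006
```

View pics/s1.png

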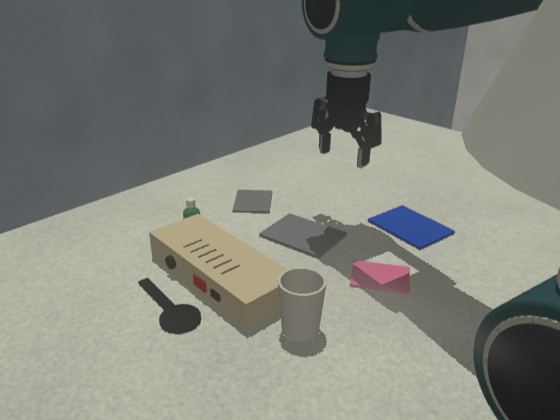

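The gripper hangs behind the card with both fingers clear of everything, tips at about (325,150) and (364,163). I'll measure the tip height from the depth map.

```bash
python3 - <<'E'
from h import *
from workcell import *
c=camera("side"); P=pts(c); q=state()["position"]
for a,b,u0,u1 in ((120,160,312,335),(130,175,352,384)):
    p=P[a:b,u0:u1].reshape(-1,3); p=p[(np.abs(p-q)[:,:2].max(1)<.08)&(p[:,2]>.06)]
    print(len(p),np.sort(p[:,2])[:6]-q[2],p[p[:,2]<p[:,2].min()+.015].mean(0))
E
```

```text
480 [0.00231916 0.002641   0.00269614 0.00273417 0.00303273 0.00314513] [ 0.58419354 -0.09168201  0.13283209]
673 [0.00146555 0.00231348 0.0028538  0.00286733 0.00295996 0.00324816] [ 0.48969708 -0.08316938  0.13302989]
```

Request:
{"name": "carry_out", "arguments": {"steps": "0 -0.001 0.04 0;0 -0.001 0.08 0;0 -0.001 0.105 0;0 -0.001 0.117 0;0 -0.001 0.119 0;0 -0.001 0.12 0;0 -0.001 0.121 0;0 -0.001 0.121 0"}}

```text
clock: 2.45
position: [0.5385, -0.0906, 0.0012]
orientation: [2.288, 2.149, 0.002]
ft_force: [0.2, -0.0, -0.6]
gripper_width: 1.001
grasp_force: 0.0
```

Request:
{"name": "carry_out", "arguments": {"steps": "0.015 0 0 0;0.03 0 0 0;0.036 0 0 0;0.042 0 0 0;0.048 0 0 0;0.054 0 0 0;0.06 0 0 0;0.066 0 0 0;0.072 0 0 0;0.078 0 0 0;0.084 0 0 0;0.09 0 0 0;0.095 0 0 0;0.095 0 0 0"}}

```text
clock: 3.62
position: [0.5433, 0.0055, -0.0008]
orientation: [-2.289, -2.151, -0.0]
ft_force: [0.5, -0.5, 0.2]
gripper_width: 1.001
grasp_force: 0.0
```

```bash
python3 - <<'E'
from h import *
from workcell import *
go([.544,.111,.001])
c=camera("top"); cv2.imwrite("pics/t2.png",c["pixels"][:,:,::-1]); P=pts(c)
E
```

```text
t 3.6167 pos [ 0.5433  0.0055 -0.0008] F [ 0.5 -0.5  0.2] shift [ 0.1053 -0.0058 -0.0017] turn 0.0005
```

View pics/t2.png

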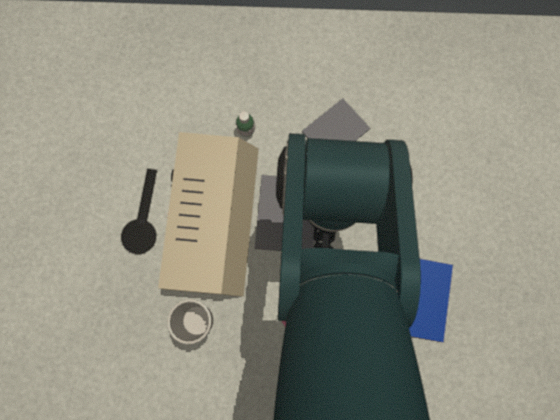

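The card is square to the slope: its leading edge runs from (262,176) to (255,250), just short of the foot. I'll push on to tip it up.

Request:
{"name": "carry_out", "arguments": {"steps": "0.006 0 -0.001 0;0.012 0 -0.001 0;0.018 0 -0.001 0;0.024 0 -0.001 0;0.03 0 -0.001 0;0.036 0 -0.001 0;0.042 0 -0.001 0;0.048 0 -0.001 0;0.054 0 -0.001 0;0.06 0 -0.001 0"}}

```text
clock: 4.5
position: [0.5471, 0.0651, 0.0003]
orientation: [-2.29, -2.151, -0.0]
ft_force: [1.1, 0.7, -0.7]
gripper_width: 1.001
grasp_force: 0.3
```

```bash
python3 - <<'E'
from h import *
from workcell import *
go([.549,.111,.001])
c=camera("side"); cv2.imwrite("pics/s3.png",c["pixels"][:,:,::-1])
E
```

```text
t 4.5 pos [5.471e-01 6.510e-02 3.000e-04] F [ 1.1  0.7 -0.7] shift [ 0.046  -0.001  -0.0007] turn -0.0
```

View pics/s3.png

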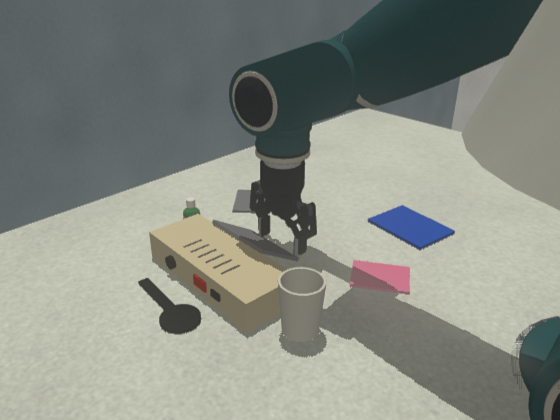

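The card is tipping up the slope, with its top edge visible from (213,222) to (298,260). I'll continue to the foot.

Request:
{"name": "carry_out", "arguments": {"steps": "0.006 0 0 0;0.012 0 0 0;0.018 0 0 0;0.024 0 0 0;0.029 0 0 0;0.033 0 0 0;0.037 0 0 0;0.041 0 0 0;0.041 0 0 0"}}

```text
clock: 5.3
position: [0.5497, 0.1059, 0.0003]
orientation: [-2.289, -2.151, -0.0]
ft_force: [0.7, -0.6, 0.1]
gripper_width: 0.999
grasp_force: 0.0
```

```bash
python3 - <<'E'
from h import *
from workcell import *
go([.549,.111,.001])
c=camera("side"); cv2.imwrite("pics/s4.png",c["pixels"][100:350,130:380,::-1].repeat(2,0).repeat(2,1))
P=pts(c); rgb=c["pixels"].astype(int)
E
```

```text
t 5.3 pos [5.497e-01 1.059e-01 3.000e-04] F [ 0.7 -0.6  0.1] shift [ 0.005  -0.001  -0.0007] turn 0.0002
```

View pics/s4.png

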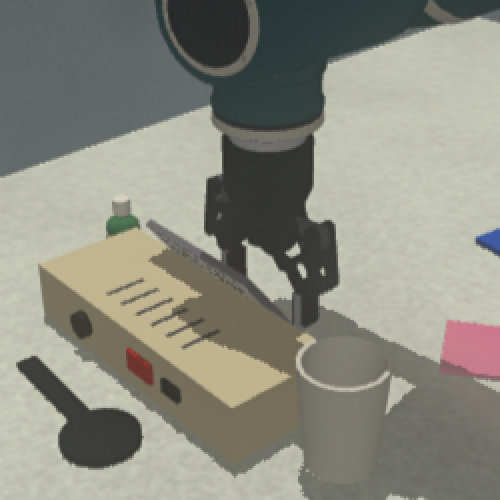

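The card leans on the box with its upper edge standing past the brow, crop pixels (150,222) to (300,325). I'll close the last few millimetres.

Request:
{"name": "carry_out", "arguments": {"steps": "0.002 0 0 0;0.004 0 0 0;0.005 0 0 0;0.005 0 0 0;0.005 0 0 0"}}

```text
clock: 5.77
position: [0.5499, 0.1103, 0.0003]
orientation: [-2.29, -2.151, -0.0]
ft_force: [-0.9, -0.9, -0.1]
gripper_width: 1.0
grasp_force: 0.1
```

```bash
python3 - <<'E'
from h import *
from workcell import *
go([.549,.111,.001])
c=camera("side"); P=pts(c).reshape(-1,3)
r=P-np.array([.5435,.128,0]); bx=r@BX; by=r@np.array([-.998,.0624,0])
m=(bx>.03)&(bx<.075)&(abs(by)<.09)&(P[:,2]>.056)&(P[:,2]<.1)
for lo in range(-80,81,20):
    k=m&(by>lo/1000)&(by<lo/1000+.02)
    if k.sum(): i=np.argsort(P[k,2])[-5:]; print(lo,k.sum(),P[k,2][i].mean(),bx[k][i].mean())
E
```

```text
t 5.7667 pos [5.499e-01 1.103e-01 3.000e-04] F [-0.9 -0.9 -0.1] shift [ 0.0006 -0.001  -0.0007] turn -0.0001
-80 65 0.08732999916565982 0.04865961701099457
-60 70 0.08699494850597418 0.04836518256193
-40 76 0.08721392443083317 0.0482764925019874
-20 76 0.0869661261369757 0.0485590595057875
0 80 0.08704940445961806 0.04885889220630053
20 88 0.08695450319816908 0.04883021633143097
40 104 0.08653345460413042 0.04811375480306283
```

The card is flush: its top edge is at z = 0.087 all along. Next I back off, rise, go over it and come down behind.

Request:
{"name": "carry_out", "arguments": {"steps": "-0.008 0 0 0;-0.02 0 0 0;-0.04 0 0 0;-0.04 0 -0.03 0;-0.04 0 -0.06 0;-0.04 0 -0.09 0;-0.04 0 -0.12 0;-0.04 0 -0.14 0;-0.02 0 -0.14 0;0.02 0 -0.14 0;0.06 0 -0.14 0;0.09 0 -0.14 0;0.107 0 -0.14 0;0.107 0 -0.14 0;0.107 0 -0.14 0"}}

```text
clock: 7.07
position: [0.5566, 0.2168, 0.14]
orientation: [-2.289, -2.152, 0.001]
ft_force: [0.7, 0.1, -0.2]
gripper_width: 1.001
grasp_force: 0.0
```

```bash
python3 - <<'E'
from h import *
from workcell import *
go([.556,.217,.062])
c=camera("side"); cv2.imwrite("pics/s5.png",c["pixels"][:,:,::-1])
P=pts(c).reshape(-1,3)
r=P-np.array([.5435,.128,0]); bx=r@BX; by=r@np.array([-.998,.0624,0])
m=(bx>.03)&(bx<.07)&(abs(by)<.09)&(P[:,2]>.056)&(P[:,2]<.1)
print(m.sum(),np.percentile(P[m],98,axis=0),by[m].min(),by[m].max(),bx[m].max())
E
```

```text
t 7.0667 pos [0.5566 0.2168 0.14  ] F [ 0.7  0.1 -0.2] shift [ 0.0002 -0.0005  0.078 ] turn 0.0009
555 [0.62228501 0.18239698 0.08697859] -0.07968581121448881 0.051688672301993685 0.053492884285906594
```

View pics/s5.png

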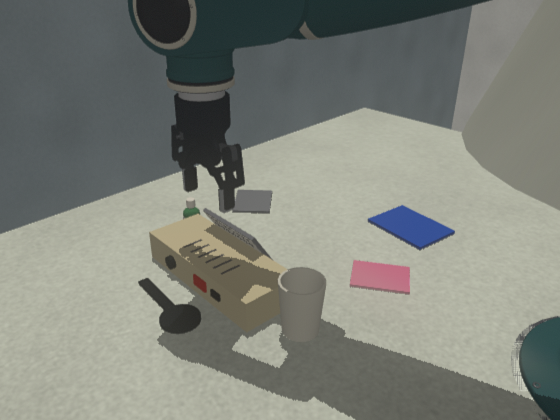

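The card still leans; the fingers are behind it and over the box top. I'll descend and pull it back over.

Request:
{"name": "carry_out", "arguments": {"steps": "0 0 0.03 0;0 0 0.06 0;0 0 0.075 0;0 0 0.075 0;-0.01 0 0.075 0;-0.02 0 0.075 0;-0.028 0 0.075 0;-0.036 0 0.075 0;-0.044 0 0.075 0;-0.052 0 0.075 0;-0.06 0 0.075 0;-0.068 0 0.075 0;-0.076 0 0.075 0;-0.084 0 0.075 0;-0.092 0 0.075 0;-0.1 0 0.075 0;-0.108 0 0.075 0;-0.116 0 0.075 0;-0.122 0 0.075 0;-0.122 0 0.075 0"}}

```text
clock: 8.78
position: [0.549, 0.0943, 0.0653]
orientation: [2.291, 2.15, -0.0]
ft_force: [-0.8, -1.1, -0.0]
gripper_width: 1.0
grasp_force: 0.0
```

```bash
python3 - <<'E'
from h import *
from workcell import *
go([.549,.1,.14])
c=camera("side"); cv2.imwrite("pics/s6.png",c["pixels"][:,:,::-1])
E
```

```text
t 8.7833 pos [0.549  0.0943 0.0653] F [-0.8 -1.1 -0. ] shift [ 0.0057 -0.0003 -0.0747] turn -0.0009
```

View pics/s6.png

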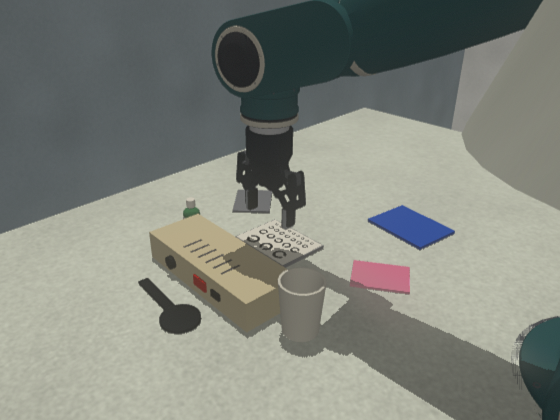

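The card lies printed side up at about (280,242), in front of the box. I'll retreat upward and check its flatness and position.

Request:
{"name": "carry_out", "arguments": {"steps": "0 0 -0.03 0;0 0 -0.07 0;0 0 -0.11 0;0 0 -0.15 0;0 0 -0.17 0;0 0 -0.17 0;0 0 -0.17 0;0 0 -0.17 0"}}

```text
clock: 9.5
position: [0.5487, 0.0955, 0.2343]
orientation: [-2.289, -2.151, 0.001]
ft_force: [-0.2, -0.4, -0.5]
gripper_width: 0.996
grasp_force: 0.0
```

```bash
python3 - <<'E'
from h import *
from workcell import *
c=camera("side"); P=pts(c)
r=P-np.array([.5435,.128,0]); bx=r@BX; by=r@np.array([-.998,.0624,0])
m=(P[...,2]>.0035)&(P[...,2]<.03)&(bx<-.004)&(bx>-.2)&(abs(by)<.12)
n,l,st,ce=cv2.connectedComponentsWithStats(m.astype(np.uint8)); k=l==1+st[1:,4].argmax()
p=P[k]; A=np.c_[p[:,:2],np.ones(len(p))]; f=np.linalg.lstsq(A,p[:,2],rcond=None)[0]
print(k.sum(),"bx",bx[k].min(),bx[k].max(),"by",by[k].min(),by[k].max(),"tilt",f[:2],"z",np.percentile(p[:,2],[5,50,95]))
E
```

```text
2105 bx -0.11329293534742614 -0.012127273130520179 by -0.08184395722512114 0.052042808147592004 tilt [0.0030066  0.00256643] z [0.00562958 0.00723577 0.00867644]
```

The card is flat at about 7 mm high, with its centre 63 mm in front of the foot and 15 mm to the side. I'll hand it in.

```bash
python3 -c "
from workcell import *
print(finish_job())"
```

```text
the job is handed in; nothing more can be done
None
```

The card was tipped up against the box, flipped, and now lies flat and printed side up, its centre about 63 mm in front of the slope's foot and 15 mm off its middle; the job is handed in, though `finish_job()` returned no verdict.

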